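# Cover the lock body and hold its bolt drawn

### The job

Get the blue lock body ready for inspection, leaving the padlock, the flag hinge and the hasp where they lie: lift the aluminium cover plate by its bar, lower it (do not drop it) over the two brass locating pins until it lies flush on the blue body, and let go of it. Then push the red-padded spring lever down past its first two clicks to the third, stopping short of its end stop, and finish while still holding it there with the fingers, so that the bolt stays drawn.

Things in the scene. Friction and masses are not known exactly. Their poses are not given: they have to be found in the camera images.
- plate_bar (a point): Loose aluminium cover plate, about 0.2 kg, 110 (x) x 70 (y) x 6 mm, lying flat; 11 mm through holes at x = +38 and -38 mm, y = 0. In its middle stands a lifting bar, 44 (x) x 12 (y) mm, its top 42 mm above the plate's underside. Point: in the bar, 30 mm above the underside, a good place to grip with fingers closing along y. z up. The plate fits either way round.
- seat (a point): Middle of the flat top face of the fixed blue lock body (120 (x) x 84 (y) mm, top 38 mm above the bench), half-way between the pins. x runs along the row of pins, y towards the lever, z up. With the plate seated flush, plate_bar stands 30 mm above this point, its x along this x (either way round).
- pin_near (a point): Tip of the brass locating pin at x = -38 mm of seat (fixed): 8 mm diameter, 12 mm tall above the blue top face, the upper 5 mm tapering to 4 mm diameter. Axes as seat.
- pin_far (a point): Tip of the other, equal brass pin, at x = +38 mm of seat. Axes as seat.
- lever_pivot (a point): Middle of the lever's fixed hinge pin, 58 mm above the bench, at x = -15, y = +95 mm of seat; axes as seat, the lever turns about y. Two steel cheeks here stand 68 mm above the bench. A steel housing 70 mm tall, with the click ball, stands 55 to 71 mm from the pin towards -x.
- lever_pad (a point): Middle of the top of the red pad (30 x 30 mm) at the lever's free end, 90 mm along the lever from the pivot and 6 mm above its centre line. The lever runs beside the blue body along seat's +x. Own x points along the lever away from the pivot, z out of the pad. At rest it slopes up 0.30 rad (point 90 mm above the bench), at the third click down 0.18 rad (48 mm).
- lever (a joint): Spring lever angle, rad: 0 at rest (up), grows as the pad is pushed down, level at 0.30. Clicks at 0.16 (first), 0.32 (second), 0.48 (third); end stop at 0.66. Always springs back to 0 when let go. Force on the pad: about 4 N at first, 8 N at the third click, up to 3 N more just past each click and less just before it.
- padlock_mid (a point): Bystander: brass padlock with a steel shackle lying on its side, 80 x 50 x 20 mm; this point is in the middle of its body.
- flag_hinge_mid (a point): Bystander: stainless flag hinge lying flat, 60 x 70 x 12 mm; its middle.
- hasp_mid (a point): Bystander: cast-aluminium hasp lying flat, 100 x 32 x 10 mm; its middle.
Not all that is in view belongs to the job. What is meant by the part that bears plate_bar is not orange or turquoise, and is the smaller of those in its own colour.

How it is judged (in metres and radians):
On the way, in this order (a step that is already met when the one before it is completed fails the run):
1. the cover plate lies flush on the lock body over both pins, released (horizontal distance between plate_bar and seat below 0.005 m and z of plate_bar in the frame of seat between 0.028 and 0.0318 m and angle between plate_bar's own z axis and vertical below 0.035 rad and angle between the x axis of plate_bar and the x axis of seat, either way round below 0.12 rad and contact force between the fingers and plate below 0.1 N), for 0.3 s.
2. the lever is held at its third click by the fingers (value of joint lever between 0.415 and 0.545 rad and contact force between the fingers and lever above 3 N), for 0.2 s.
At the end, for the whole second after the job is handed in: Plate flush over both pins (centre within 5 mm, depth within 2 mm, tilt under 0.035 rad, turn under 0.12 rad), not touched by the fingers; lever still at the third click (0.415 to 0.545 rad), pressed by the fingers with over 3 N. The program ends holding it (all of step 1 and all of step 2 and velocity of joint lever between -0.1 and 0.1 rad/s); the arm keeps its last pose, push and grip.
It fails at once if the lever is driven down onto its end stop (value of joint lever above 0.64 rad).
It fails at once if the plate is dropped or thrown (moves faster than 0.45 m/s while the fingers do not hold it) (linear speed of plate above 0.45 m/s and contact force between the fingers and plate below 0.05 N).
It fails at once if the padlock, the flag hinge or the hasp is shifted by more than 15 mm (distance of any of padlock_mid, flag_hinge_mid, hasp_mid from where it was at the start of the episode above 0.015 m).
It also fails if it takes over 51 s, if anything falls off the work surface, if the arm or the gripper's body presses on something with over 40 N, if the wrist force passes 120 N, or if a joint passes its speed limit or range.

### The arm

A 6-joint arm with a two-finger parallel gripper is mounted at the origin on the work surface. World frame = base frame: x ahead of the robot, y to its left, z up, the work surface at z = 0. Lengths are in m, angles in degrees, forces in N, time in s.
With the tool pointing down it reaches from about 0.3 to 0.75 m from the base axis. Payload 8.5 kg.
Tool frame: the origin (TCP) lies on the centre line of the jaws, within the pads' length; the fingertips stand 19 mm ahead of it and the grasp point (between the pads) is the TCP; z points along the fingers, x is the direction in which the jaws open and shut, and the axes are right-handed (so a half turn about z gives the same grasp; the last joint's range is limited). The gripper opens to 85 mm and grips with 20 to 120 N. Pads are 22 mm wide; open, the fingers measure 114 mm over their backs; the gripper's body (76 mm by 85 mm) begins 54 mm behind the grasp point. The pads swing forward as they close: fully open they stand 13 mm farther back than shut.
Start: joints at [-79.945, 21.807, 74.336, -0, 83.858, -12.336], TCP at [0.21, -0.509, 0.25] pointing down, gripper open.
Joint ranges: [-178.18, 178.18], [-50.72, 133.34], [12.68, 142.11], [-81.47, 261.47], [9.98, 163.14], [-165.26, 165.26]. Speed limits (degrees/s): [136.94, 136.94, 180, 180, 180, 180].

### API

Orientations are given as a 3x3 rotation matrix whose columns are the frame's x, y, z axes.
In Python, from rig import env, cams, order gives the robot as it stands.
- The arm moves only by the tool step_arm, never from a script. Its argument "steps" is a list of rows, each an object with "xyz": the shift along the tool's x, y, z normalised to -1 to 1, where 1 is 0.04 m, a list of three; "turn": the turn, a rotation vector about the tool's x, y, z normalised to -1 to 1, where 1 is 0.08 rad, a list of three; "gripper": the gripper command: -1 is shut, 1 is fully open, values between are in proportion. A call has 1 to 20 rows; each row shifts and turns the commanded pose from where the row before left it, along the tool's axes as they then stand; what a row does not reach is not made up. A row lasts 1/12 s, in which the tool goes at most 41.7 mm and 7.16 degrees, less where a joint would pass 70% of its speed; a pose out of reach is approached as far as the arm can. A call with a number of a shift or a turn outside -1 to 1 is refused whole. A call with a gripper value outside its range is refused whole. The fingers move at their own pace and stop on an object; "squeeze" is the grip in N (left out, the last holds). Time passes only in rows, so rows that do not move let the fingers close. It gives the time, the measured TCP pose, the force and the opening at its end, in the units of the state.
- env.observe(): the state, without advancing time (a new reading comes with each control period).
- cams.get_image(name): name is "scene" or "top"; returns (picture, depth): 480x640x3 uint8, red, green, blue; 480x640 float32, m along the optical axis (not along the pixel's ray), 0 where there is no reading.
- cams.camera_info(name): a dict with "fx", "fy", "cx", "cy" (pixels), "extrinsics" (4x4, takes a point from camera to world coordinates). Camera axes: x right, y down, z forward; pixel columns grow to the right and rows downward; lengths in m; the calibration is good to about 2 mm. A picture is of the moment at which its call begins. camera_info takes no time and is no camera call.
- order.close_job(): hands the job in, once; it reports no verdict.
The state is a dict: "time_s": time; "q": joint angles; "qvel": joint speeds; "joint_efforts": joint torques, N m; "position": TCP position; "tool_rot": TCP orientation; "ft_force": force on the tool from outside, world axes, zero at the start; "wrist_torque": the same for the moment, N m; "grip_width": finger opening in m.
Only numpy, scipy, OpenCV 4.12 (cv2) and the standard library are available. Lean on these libraries where they do the work, as an engineer would, in place of code of your own. Each camera call takes 0.05 s, during which the arm holds its last target. There are 200 camera calls.

## Working session

There is one attempt and no reset: what is moved stays moved. The work goes in short steps, Python scripts to look and compute and a tool call to move; the robot and the scene stay as the last step left them, time stands still between calls to the robot, and variables do not carry over. Pictures are saved under pics/ and viewed, about 8 in all and at most 12, crops included, and the job is handed in when it is done.

Besides the shell and the picture viewer there is one more tool, called after ">>>" by a JSON object that holds its "fn" and its "kwargs". step_arm: Moves the arm, as the interface text tells. Scaled input: -1 to 1 covers 0.04 m each way for a shift and 0.08 rad each way for a turn. Its arguments: {"type":"object","properties":{"steps":{"type":"array"},"squeeze":{"type":"number"}},"required":["steps"]}

```bash
mkdir -p pics; ls; cat > h.py <<'E'
import numpy as np, cv2
from rig import env, cams, order
def shot(n, name=None):
    im,d=cams.get_image(n)
    if name: cv2.imwrite(f'pics/{name}.png',im[:,:,::-1]); np.save(f'pics/{name}.npy',d)
    return im,d
def ray(n,u,v,z):
    c=cams.camera_info(n);T=np.array(c['extrinsics'])
    d=T[:3,:3]@np.array([(u-c['cx'])/c['fx'],(v-c['cy'])/c['fy'],1]);o=T[:3,3]
    return o+d*(z-o[2])/d[2]
def pts(n,d):
    c=cams.camera_info(n);T=np.array(c['extrinsics'])
    v,u=np.mgrid[:480,:640]
    P=np.stack([(u-c['cx'])/c['fx']*d,(v-c['cy'])/c['fy']*d,d],-1)
    return P@T[:3,:3].T+T[:3,3]
E
python3 - <<'E'
from h import *
shot('top','top0');shot('scene','scene0')
for n in('top','scene'):print(cams.camera_info(n))
print(env.observe())
E
```

```text
pics
{'fx': 526.397222244089, 'fy': 526.397222244089, 'cx': 308.6914432915265, 'cy': 242.53753149750887, 'extrinsics': array([[ 0.0098831 , -0.99598349,  0.08898999,  0.43195654],
       [-0.99995028, -0.00972547,  0.00220475, -0.04456189],
       [-0.00133042, -0.08900735, -0.99603008,  1.25221551],
       [ 0.        ,  0.        ,  0.        ,  1.        ]])}
{'fx': 451.6518012973041, 'fy': 451.6518012973041, 'cx': 325.8109064644283, 'cy': 237.17895069203175, 'extrinsics': array([[ 0.2927491 ,  0.632422  , -0.71717527,  1.10800947],
       [ 0.95618557, -0.19153093,  0.22141602, -0.2254208 ],
       [ 0.00266711, -0.75057199, -0.6607833 ,  0.61555213],
       [ 0.        ,  0.        ,  0.        ,  1.        ]])}
{'time_s': 0.1, 'q': array([-7.99428825e+01,  2.18379471e+01,  7.43793400e+01,  1.11462331e-03,
        8.38591074e+01, -1.23362300e+01]), 'qvel': array([ 0.00151684, -0.0561927 , -0.25043103,  0.06767952,  0.03831701,
        0.01970952]), 'joint_efforts': array([ 4.91140847e-03, -4.49218798e+01, -2.31656563e+01, -1.97725958e-04,
        3.68405075e-03,  8.23677937e-06]), 'position': array([ 0.20948502, -0.50828366,  0.24977215]), 'tool_rot': array([[ 3.80960952e-01, -9.24591103e-01, -2.13794930e-04],
       [-9.24590216e-01, -3.80960891e-01,  1.31622416e-03],
       [-1.29841666e-03, -3.03757309e-04, -9.99999111e-01]]), 'ft_force': array([-0.2281497 , -0.70952737, -0.04764733]), 'wrist_torque': array([ 0.05788668, -0.00972436, -0.03305634]), 'grip_width': 0.0851613875887259}
```

View pics/top0.png

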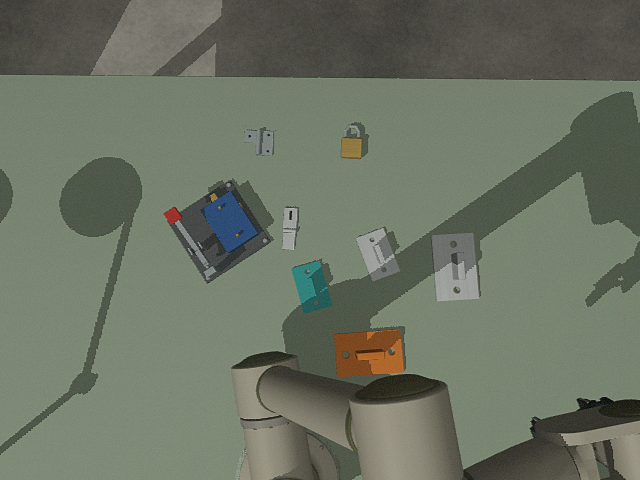

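View pics/scene0.png

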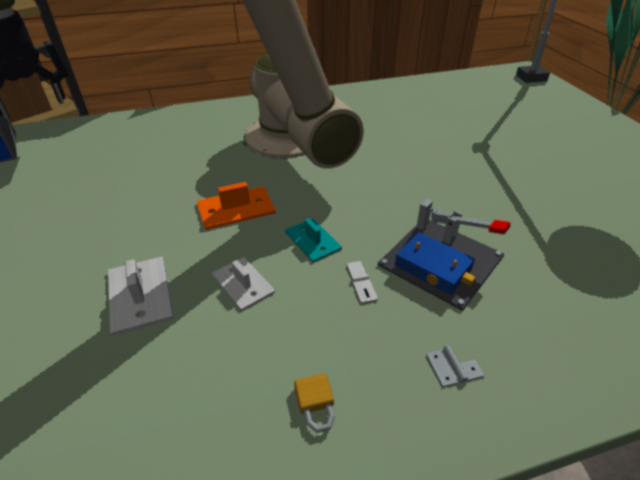

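The two aluminium-coloured plates in the top image are the small one at (378,253) and the large one at (456,266). The turquoise plate is at (312,286) and the orange one at (369,353). By the description I want the small aluminium one at (378,253). The blue body is at (231,221), with the red pad at (173,215) and the lever pivot near (210,272).

```bash
python3 - <<'E'
from h import *
im=cv2.imread('pics/top0.png')[:,:,::-1];d=np.load('pics/top0.npy')
W=pts('top',d)
hsv=cv2.cvtColor(np.ascontiguousarray(im),cv2.COLOR_RGB2HSV);h,s,v=cv2.split(hsv)
def rect(m,z,name):
    cs,_=cv2.findContours(m.astype(np.uint8),cv2.RETR_EXTERNAL,cv2.CHAIN_APPROX_NONE)
    c=max(cs,key=cv2.contourArea)
    q=np.array([ray('top',*p[0],z)[:2] for p in c],np.float32)
    r=cv2.minAreaRect(q);print(name,cv2.contourArea(c),r);return r
def roi(u0,v0,u1,v1):
    m=np.zeros(h.shape,bool);m[v0:v1,u0:u1]=1;return m
al=(s<40)&(v>60)
rect(al&roi(345,215,412,292),.006,'plate small')
rect(al&roi(420,220,490,310),.006,'plate large')
rect((h>105)&(h<125)&(s>120)&roi(180,170,280,270),.038,'blue')
rect((h<8)&(s>150)&roi(150,195,195,235),.09,'red')
m=roi(345,215,412,292)&(W[...,2]>.030); print('bar',m.sum(),W[m].mean(0) if m.any() else 0)
if m.any(): rect(m,.042,'bar')
# brass
m=((h>12)&(h<32)&(s>90)&roi(195,185,265,255)).astype(np.uint8)
n,l,st,c=cv2.connectedComponentsWithStats(m)
for i in range(1,n):print(st[i],c[i],ray('top',*c[i],.048))
a=cv2.resize(im[205:300,330:425],None,fx=4,fy=4,interpolation=cv2.INTER_CUBIC)
b=cv2.resize(im[175:290,155:275],(396,380),interpolation=cv2.INTER_CUBIC)
cv2.imwrite('pics/crop1.png',np.hstack([a,b])[:,:,::-1])
E
```

```text
plate small 3999.0 ((0.520609974861145, -0.2069573700428009), (0.18156474828720093, 0.15755252540111542), 0.21455878019332886)
plate large 4913.5 ((0.494668185710907, -0.3877919316291809), (0.16392546892166138, 0.21266627311706543), 89.48833465576172)
blue 1767.0 ((0.5874520540237427, 0.14359772205352783), (0.12187059968709946, 0.08357932418584824), 33.96694564819336)
red 154.5 ((0.5937421917915344, 0.26192063093185425), (0.03019753098487854, 0.029402460902929306), 34.99647521972656)
bar 131 [ 0.50371427 -0.17821908  0.23576431]
bar 87.5 ((0.517117977142334, -0.2040759027004242), (0.043481260538101196, 0.013681335374712944), 23.163820266723633)
[209 193   9   9  50] [213.32 196.84] [0.64361041 0.17995622 0.048     ]
[238 201   6   8  10] [240.3 204.4] [0.62652929 0.11710213 0.048     ]
[218 206   4   3   8] [219.5   207.125] [0.61970124 0.16504458 0.048     ]
[236 233   3   4   8] [237.  234.5] [0.55649827 0.12319345 0.048     ]
```

View pics/crop1.png

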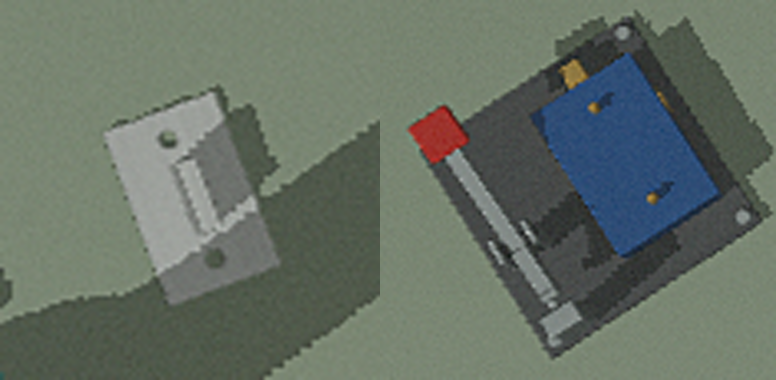

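```bash
cat >> h.py <<'E'
def proj(n,P):
    c=cams.camera_info(n);T=np.array(c['extrinsics']);p=T[:3,:3].T@(np.array(P)-T[:3,3])
    return np.array([c['fx']*p[0]/p[2]+c['cx'],c['fy']*p[1]/p[2]+c['cy']])
E
python3 - <<'E'
from h import *
im=cv2.imread('pics/top0.png')[:,:,::-1];sc=cv2.imread('pics/scene0.png')[:,:,::-1]
def lab(im):
    return cv2.cvtColor(np.ascontiguousarray(im),cv2.COLOR_RGB2LAB).astype(int)
def comp(n,m,z,u0,v0,u1,v1,mn=4,r=False):
    k=np.zeros(m.shape,np.uint8);k[v0:v1,u0:u1]=m[v0:v1,u0:u1]
    N,l,st,c=cv2.connectedComponentsWithStats(k)
    for i in range(1,N):
        if st[i,4]>=mn:
            print(n,st[i],c[i].round(1),ray(n,*c[i],z).round(4))
            if r and st[i,4]>300:
                cs,_=cv2.findContours((l==i).astype(np.uint8),0,1);cc=max(cs,key=cv2.contourArea)
                print(cv2.minAreaRect(np.array([ray(n,*p[0],z)[:2] for p in cc],np.float32)))
L=lab(im);a=L[...,1]
print('lab bg',L[225,420],L[285,380],'plate',L[245,370],L[270,392])
comp('top',(a>124.5),.006,345,215,412,292,20,True)
hv=cv2.cvtColor(np.ascontiguousarray(sc),cv2.COLOR_RGB2HSV)
br=(hv[...,0]>10)&(hv[...,0]<32)&(hv[...,1]>100)&(hv[...,2]>90)
comp('scene',br,.046,395,235,475,285)
Ls=lab(sc)
print('lab sc',Ls[290,230],Ls[260,200])
comp('scene',(Ls[...,1]>124.5),.006,205,250,280,310,20,True)
S=np.array([.5877,.1438]);th=np.radians(33.8);ex=np.array([np.cos(th),np.sin(th)])
for s in(-1,1):
    P=[*(S+s*.038*ex),.047];print('pred pin',proj('scene',P),proj('top',P))
P=[.5171,-.2041,.042];print('bar',proj('scene',P))
c=cv2.resize(sc[225:315,195:285],(400,400),interpolation=2);e=cv2.resize(sc[225:315,385:475],(400,400),interpolation=2)
cv2.imwrite('pics/crop2.png',np.hstack([c,e])[:,:,::-1])
E
```

```text
lab bg [138 120 138] [ 95 121 135] plate [163 126 130] [120 125 130]
top [ 356  228   44   53 1279] [377.3 254.4] [ 0.5167 -0.2049  0.006 ]
((0.5178300738334656, -0.20539490878582), (0.11047212034463882, 0.07111810147762299), 21.001567840576172)
scene [463 272  12  10  75] [468.6 276.2] [0.6601 0.1731 0.046 ]
lab sc [104 128 129] [ 92 120 137]
scene [ 212  258   62   52 1777] [242.4 283. ] [ 0.5236 -0.2044  0.006 ]
((0.520420491695404, -0.20399314165115356), (0.1147344708442688, 0.07256592065095901), 21.104856491088867)
pred pin [416.16135791 243.05799793] [237.28721445 234.70982223]
pred pin [452.9005947  261.01594117] [219.61449187 207.37429287]
bar [239.60202265 266.65764327]
```

View pics/crop2.png

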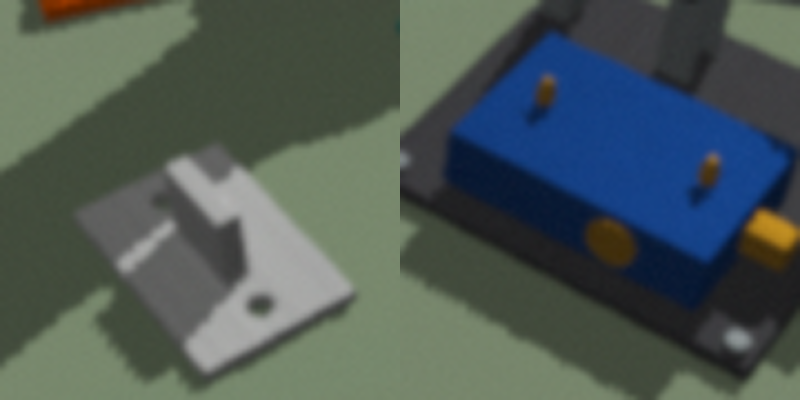

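The left crop shows the small aluminium plate, with its bar top at scene pixel (241,267). The right crop shows the pins at (418,246) and (454,263). Both agree with the positions from the top camera. I'll move over the plate.

```bash
cat >> h.py <<'E'
def go(p,yaw):
    "tool-axis units to a target position, tool pointing down, tool x at yaw deg"
    o=env.observe();R=np.array(o['tool_rot']);d=np.array(p)-o['position']
    y=np.radians(yaw);Rt=np.array([[np.cos(y),np.sin(y),0],[np.sin(y),-np.cos(y),0],[0,0,-1]])
    rv=cv2.Rodrigues(R.T@Rt)[0].ravel()
    print('t',round(o['time_s'],2),'pos',o['position'].round(4),'yaw',np.degrees(np.arctan2(R[1,0],R[0,0])).round(2),'F',o['ft_force'].round(1),'w',round(o['grip_width'],4))
    print('shift now-axes',(R.T@d/.04).round(3),'final-axes',(Rt.T@d/.04).round(3),'turn',(rv/.08).round(3))
E
python3 -c "
from h import *
go([.5176,-.205,.25],-69)"
```

```text
t 0.1 pos [ 0.2095 -0.5083  0.2498] yaw -67.61 F [-0.2 -0.7 -0. ] w 0.0852
shift now-axes [-4.076e+00 -1.001e+01  3.000e-03] final-axes [-4.318e+00 -9.908e+00 -6.000e-03] turn [-0.004  0.016  0.304]
```

>>> {"fn": "step_arm", "kwargs": {"steps": [{"xyz":[0,0,0],"turn":[0,0.016,0.304],"gripper":1},{"xyz":[-0.24,-0.55,0],"turn":[0,0,0],"gripper":1},{"xyz":[-0.24,-0.55,0],"turn":[0,0,0],"gripper":1},{"xyz":[-0.24,-0.55,0],"turn":[0,0,0],"gripper":1},{"xyz":[-0.24,-0.55,0],"turn":[0,0,0],"gripper":1},{"xyz":[-0.24,-0.55,0],"turn":[0,0,0],"gripper":1},{"xyz":[-0.24,-0.55,0],"turn":[0,0,0],"gripper":1},{"xyz":[-0.24,-0.55,0],"turn":[0,0,0],"gripper":1},{"xyz":[-0.24,-0.55,0],"turn":[0,0,0],"gripper":1},{"xyz":[-0.24,-0.55,0],"turn":[0,0,0],"gripper":1},{"xyz":[-0.24,-0.55,0],"turn":[0,0,0],"gripper":1},{"xyz":[-0.24,-0.55,0],"turn":[0,0,0],"gripper":1},{"xyz":[-0.24,-0.55,0],"turn":[0,0,0],"gripper":1},{"xyz":[-0.24,-0.55,0],"turn":[0,0,0],"gripper":1},{"xyz":[-0.24,-0.55,0],"turn":[0,0,0],"gripper":1},{"xyz":[-0.24,-0.55,0],"turn":[0,0,0],"gripper":1},{"xyz":[-0.24,-0.55,0],"turn":[0,0,0],"gripper":1},{"xyz":[-0.24,-0.55,0],"turn":[0,0,0],"gripper":1},{"xyz":[-0.24,-0.55,0],"turn":[0,0,0],"gripper":1},{"xyz":[0,0,0],"turn":[0,0,0],"gripper":1}]}}

```text
time_s: 1.77
position: [0.5192, -0.2027, 0.2498]
tool_rot: [[0.36, -0.933, 0.001], [-0.933, -0.36, -0.0], [0.0, -0.001, -1.0]]
ft_force: [-0.5, -0.1, -0.2]
grip_width: 0.0854
```

```bash
python3 -c "
from h import *
go([.5176,-.205,.030],-69)"
```

```text
t 1.77 pos [ 0.5192 -0.2027  0.2498] yaw -68.88 F [-0.5 -0.1 -0.2] w 0.0854
shift now-axes [0.038 0.063 5.494] final-axes [0.04  0.058 5.494] turn [-0.009 -0.006  0.026]
```

>>> {"fn": "step_arm", "kwargs": {"steps": [{"xyz":[0.04,0.06,0.3],"turn":[0,0,0.02],"gripper":1},{"xyz":[0,0,0.6],"turn":[0,0,0],"gripper":1},{"xyz":[0,0,0.6],"turn":[0,0,0],"gripper":1},{"xyz":[0,0,0.6],"turn":[0,0,0],"gripper":1},{"xyz":[0,0,0.6],"turn":[0,0,0],"gripper":1},{"xyz":[0,0,0.6],"turn":[0,0,0],"gripper":1},{"xyz":[0,0,0.6],"turn":[0,0,0],"gripper":1},{"xyz":[0,0,0.6],"turn":[0,0,0],"gripper":1},{"xyz":[0,0,0.4],"turn":[0,0,0],"gripper":1},{"xyz":[0,0,0.3],"turn":[0,0,0],"gripper":1},{"xyz":[0,0,0.2],"turn":[0,0,0],"gripper":1},{"xyz":[0,0,0.1],"turn":[0,0,0],"gripper":1},{"xyz":[0,0,0],"turn":[0,0,0],"gripper":1},{"xyz":[0,0,0],"turn":[0,0,0],"gripper":1}]}}

```text
time_s: 2.93
position: [0.5159, -0.2082, 0.0306]
tool_rot: [[0.357, -0.934, 0.001], [-0.934, -0.357, -0.002], [0.002, -0.0, -1.0]]
ft_force: [0.3, 0.5, 0.2]
grip_width: 0.0853
```

```bash
python3 -c "
from h import *
go([.5176,-.205,.030],-69)
a,_=shot('scene');b,_=shot('top')
a=cv2.resize(a[210:320,180:300],(400,366),interpolation=2);b=cv2.resize(b[190:300,320:440],(400,366),interpolation=2)
cv2.imwrite('pics/c3.png',np.hstack([a,b])[:,:,::-1])"
```

```text
t 2.93 pos [ 0.5159 -0.2082  0.0306] yaw -69.11 F [0.3 0.5 0.2] w 0.0853
shift now-axes [-0.059 -0.069  0.015] final-axes [-0.059 -0.069  0.015] turn [-0.006 -0.024 -0.025]
```

View pics/c3.png

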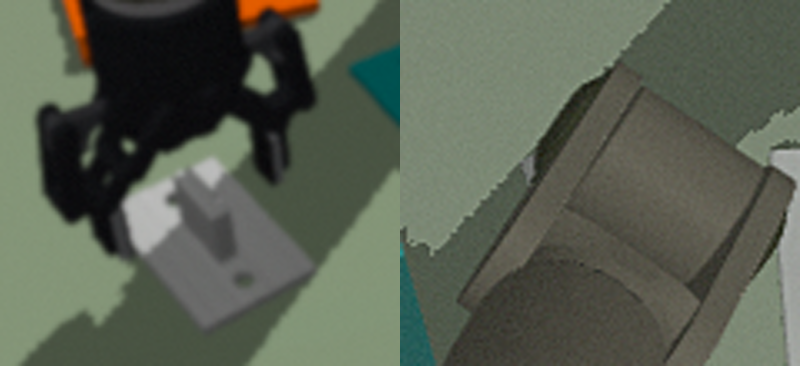

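The fingers straddle the bar. In the scene crop the bar is at (205,205), between the finger pads. I'll make a small centring correction and then close.

>>> {"fn": "step_arm", "kwargs": {"steps": [{"xyz":[-0.06,-0.07,0.01],"turn":[0,0,0],"gripper":1},{"xyz":[0,0,0],"turn":[0,0,0],"gripper":1},{"xyz":[0,0,0],"turn":[0,0,0],"gripper":0.2},{"xyz":[0,0,0],"turn":[0,0,0],"gripper":-0.2},{"xyz":[0,0,0],"turn":[0,0,0],"gripper":-0.4},{"xyz":[0,0,0],"turn":[0,0,0],"gripper":-0.55},{"xyz":[0,0,0],"turn":[0,0,0],"gripper":-0.65},{"xyz":[0,0,0],"turn":[0,0,0],"gripper":-0.75},{"xyz":[0,0,0],"turn":[0,0,0],"gripper":-1},{"xyz":[0,0,0],"turn":[0,0,0],"gripper":-1},{"xyz":[0,0,0],"turn":[0,0,0],"gripper":-1},{"xyz":[0,0,0],"turn":[0,0,0],"gripper":-1},{"xyz":[0,0,0],"turn":[0,0,0],"gripper":-1},{"xyz":[0,0,0],"turn":[0,0,0],"gripper":-1}], "squeeze": 50}}

```text
time_s: 4.2
position: [0.5175, -0.2047, 0.0298]
tool_rot: [[0.357, -0.934, 0.001], [-0.934, -0.357, -0.001], [0.001, -0.0, -1.0]]
ft_force: [-0.2, 0.4, 2.0]
grip_width: 0.0113
```

```bash
python3 -c "
from h import *
go([.5176,-.205,.030],-69)"
```

```text
t 4.2 pos [ 0.5175 -0.2047  0.0298] yaw -69.1 F [-0.2  0.4  2. ] w 0.0113
shift now-axes [ 0.007  0.001 -0.005] final-axes [ 0.007  0.001 -0.005] turn [-0.001 -0.018 -0.021]
```

>>> {"fn": "step_arm", "kwargs": {"steps": [{"xyz":[0,0,-0.1],"turn":[0,0,0],"gripper":-1},{"xyz":[0,0,-0.2],"turn":[0,0,0],"gripper":-1},{"xyz":[0,0,-0.4],"turn":[0,0,0],"gripper":-1},{"xyz":[0,0,-0.4],"turn":[0,0,0],"gripper":-1},{"xyz":[0,0,-0.4],"turn":[0,0,0],"gripper":-1},{"xyz":[0,0,-0.4],"turn":[0,0,0],"gripper":-1},{"xyz":[0,0,-0.4],"turn":[0,0,0],"gripper":-1},{"xyz":[0,0,-0.4],"turn":[0,0,0],"gripper":-1},{"xyz":[0,0,-0.4],"turn":[0,0,0],"gripper":-1},{"xyz":[0,0,-0.2],"turn":[0,0,0],"gripper":-1},{"xyz":[0,0,0],"turn":[0,0,0],"gripper":-1}]}}

```text
time_s: 5.12
position: [0.5179, -0.2048, 0.1636]
tool_rot: [[0.357, -0.934, 0.003], [-0.934, -0.357, -0.003], [0.004, -0.002, -1.0]]
ft_force: [-0.2, 0.2, -1.1]
grip_width: 0.0114
```

>>> {"fn": "step_arm", "kwargs": {"steps": [{"xyz":[-0.2,-0.13,0],"turn":[0,0,0],"gripper":-1},{"xyz":[-0.4,-0.25,0],"turn":[0,0,0],"gripper":-1},{"xyz":[-0.5,-0.32,0],"turn":[0,0,0],"gripper":-1},{"xyz":[-0.5,-0.32,0],"turn":[0,0,0],"gripper":-1},{"xyz":[-0.5,-0.32,0],"turn":[0,0,0],"gripper":-1},{"xyz":[-0.5,-0.32,0],"turn":[0,0,0],"gripper":-1},{"xyz":[-0.5,-0.32,0],"turn":[0,0,0],"gripper":-1},{"xyz":[-0.5,-0.32,0],"turn":[0,0,0],"gripper":-1},{"xyz":[-0.5,-0.32,0],"turn":[0,0,0],"gripper":-1},{"xyz":[-0.5,-0.32,0],"turn":[0,0,0],"gripper":-1},{"xyz":[-0.5,-0.32,0],"turn":[0,0,0],"gripper":-1},{"xyz":[-0.5,-0.32,0],"turn":[0,0,0],"gripper":-1},{"xyz":[-0.5,-0.32,0],"turn":[0,0,0],"gripper":-1},{"xyz":[-0.5,-0.32,0],"turn":[0,0,0],"gripper":-1},{"xyz":[-0.5,-0.32,0],"turn":[0,0,0],"gripper":-1},{"xyz":[-0.4,-0.25,0],"turn":[0,0,-0.7],"gripper":-1},{"xyz":[0,0,0],"turn":[0,0,-0.7],"gripper":-1},{"xyz":[0,0,0],"turn":[0,0,-0.7],"gripper":-1},{"xyz":[0,0,0],"turn":[0,0,-0.7],"gripper":-1},{"xyz":[0,0,0],"turn":[0,0,0],"gripper":-1}]}}

```text
time_s: 6.78
position: [0.5885, 0.1449, 0.1599]
tool_rot: [[0.558, -0.83, -0.002], [-0.83, -0.558, -0.001], [-0.0, 0.003, -1.0]]
ft_force: [0.5, -0.3, -1.4]
grip_width: 0.0115
```

>>> {"fn": "step_arm", "kwargs": {"steps": [{"xyz":[0,0,0],"turn":[0,0,0],"gripper":-1},{"xyz":[0,0,0],"turn":[0,0,0],"gripper":-1},{"xyz":[0,0,0],"turn":[0,0,0],"gripper":-1}]}}

```text
time_s: 7.03
position: [0.5892, 0.1442, 0.1609]
tool_rot: [[0.554, -0.832, -0.0], [-0.832, -0.554, -0.001], [0.001, 0.001, -1.0]]
ft_force: [0.2, -0.2, -1.2]
grip_width: 0.0113
```

```bash
python3 -c "
from h import *
go([.5877,.1438,.10],-56.2)
a,_=shot('scene','sc4');b,_=shot('top','top4')
a=cv2.resize(a[170:310,370:530],(400,350),interpolation=2);b=cv2.resize(b[150:290,150:310],(400,350),interpolation=2)
cv2.imwrite('pics/c4.png',np.hstack([a,b])[:,:,::-1])"
```

```text
t 7.03 pos [0.5892 0.1442 0.1609] yaw -56.33 F [ 0.2 -0.2 -1.2] w 0.0113
shift now-axes [-0.013  0.034  1.523] final-axes [-0.012  0.036  1.523] turn [ 0.011 -0.01  -0.028]
```

View pics/c4.png

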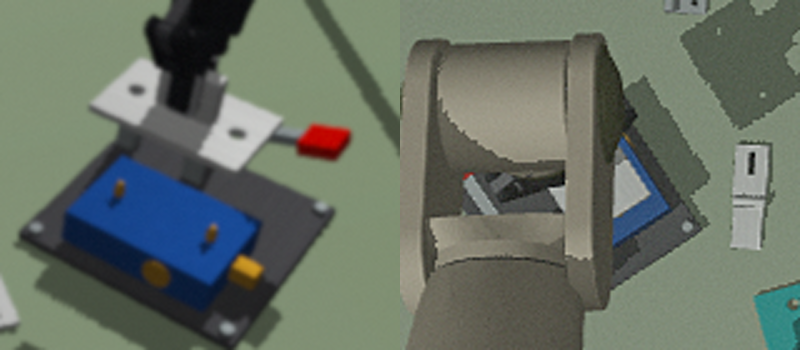

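```bash
python3 - <<'E'
from h import *
sc=cv2.imread('pics/sc4.png')
g=cv2.cvtColor(sc,cv2.COLOR_BGR2GRAY).astype(float);hv=cv2.cvtColor(sc,cv2.COLOR_BGR2HSV)
def cen(w,u,v,r=6):
    y,x=np.mgrid[v-r:v+r+1,u-r:u+r+1];k=w[v-r:v+r+1,u-r:u+r+1]
    return np.array([(k*x).sum()/k.sum(),(k*y).sum()/k.sum()]),(k>0).sum()
H=[];P=[]
for u,v in((425,206),(465,223)):
    med=np.median(g[v-6:v+7,u-6:u+7]);c,n=cen(np.clip(med*.85-g,0,None),u,v);H.append(ray('scene',*c,.135)[:2]);print('hole',c,n,H[-1])
notblue=((hv[...,0]<90)|(hv[...,0]>140)).astype(float)*(hv[...,2]>70)
for u,v in((418,246),(454,264)):
    c,n=cen(notblue,u,v,5);P.append(ray('scene',*c,.0445)[:2]);print('pin',c,n,P[-1])
H=np.array(H);P=np.array(P)
ang=lambda q:np.degrees(np.arctan2(*(q[1]-q[0])[::-1]))
print('spac',np.linalg.norm(H[1]-H[0]),np.linalg.norm(P[1]-P[0]),'ang',ang(H),ang(P),'mid',H.mean(0),P.mean(0),'diff',P.mean(0)-H.mean(0))
E
```

```text
hole [424.33077854 205.6502622 ] 29 [0.55656982 0.1251158 ]
hole [464.44974153 222.94830557] 32 [0.61920749 0.16801441]
pin [417.81818182 244.09090909] 11 [0.55724681 0.12591258]
pin [454.33333333 262.2       ] 15 [0.62060451 0.16762094]
spac 0.07591948815344474 0.07585371109596686 ang 34.406039392510124 33.35690176429694 mid [0.58788865 0.1465651 ] [0.58892566 0.14676676] diff [0.001037   0.00020166]
```

>>> {"fn": "step_arm", "kwargs": {"steps": [{"xyz":[0,0,0.15],"turn":[0,0,0.09],"gripper":-1},{"xyz":[0,0,0.3],"turn":[0,0,0],"gripper":-1},{"xyz":[0,0,0.4],"turn":[0,0,0],"gripper":-1},{"xyz":[0,0,0.4],"turn":[0,0,0],"gripper":-1},{"xyz":[0,0,0.3],"turn":[0,0,0],"gripper":-1},{"xyz":[0,0,0.2],"turn":[0,0,0],"gripper":-1},{"xyz":[0,0,0.1],"turn":[0,0,0],"gripper":-1},{"xyz":[0,0,0],"turn":[0,0,0],"gripper":-1},{"xyz":[0,0,0],"turn":[0,0,0],"gripper":-1},{"xyz":[0,0,0],"turn":[0,0,0],"gripper":-1}]}}

```text
time_s: 7.97
position: [0.5898, 0.144, 0.0881]
tool_rot: [[0.549, -0.836, 0.002], [-0.836, -0.549, -0.001], [0.002, -0.001, -1.0]]
ft_force: [0.6, -0.8, -2.3]
grip_width: 0.0112
```

```bash
python3 - <<'E'
from h import *
go([.5877,.1438,.068],-56.4)
a,_=shot('scene','sc5')
c=a[200:300,390:490]
cv2.imwrite('pics/c5.png',cv2.resize(c,(600,600),interpolation=2)[:,:,::-1])
E
```

```text
t 7.97 pos [0.5898 0.144  0.0881] yaw -56.68 F [ 0.6 -0.8 -2.3] w 0.0112
shift now-axes [-0.025  0.048  0.503] final-axes [-0.024  0.047  0.503] turn [-0.013 -0.025 -0.06 ]
```

View pics/c5.png

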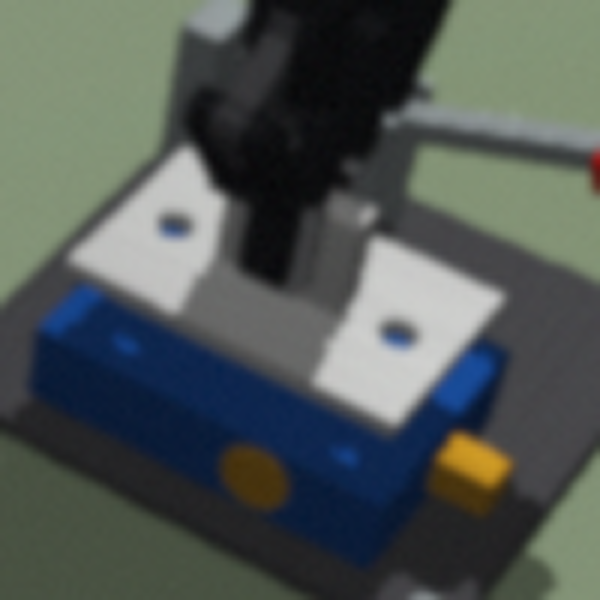

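```bash
python3 - <<'E'
from h import *
H=np.array([ray('scene',419.2-.4,237.3-.4,.062)[:2],ray('scene',456.3-.4,255.5-.4,.062)[:2]])
print(H,H.mean(0),np.degrees(np.arctan2(*(H[1]-H[0])[::-1])),'want mid .5889 .1468')
d=cams.get_image('scene')[1]
for i in range(2): pass
go([.5877,.1438,.068],-56.4)
E
```

```text
[[0.5565363  0.12561987]
 [0.62028998 0.16717605]] [0.58841314 0.14639796] 33.097270153209145 want mid .5889 .1468
t 8.07 pos [0.5897 0.144  0.088 ] yaw -56.68 F [-0.5  0.3 -1.1] w 0.0109
shift now-axes [-0.024  0.046  0.501] final-axes [-0.023  0.045  0.501] turn [-0.012 -0.024 -0.061]
```

>>> {"fn": "step_arm", "kwargs": {"steps": [{"xyz":[0,0,0.1],"turn":[0,0,0],"gripper":-1},{"xyz":[0,0,0.1],"turn":[0,0,0],"gripper":-1},{"xyz":[0,0,0.05],"turn":[0,0,0],"gripper":-1},{"xyz":[0,0,0.05],"turn":[0,0,0],"gripper":-1},{"xyz":[0,0,0.05],"turn":[0,0,0],"gripper":-1},{"xyz":[0,0,0],"turn":[0,0,0],"gripper":-1},{"xyz":[0,0,0],"turn":[0,0,0],"gripper":-1}]}}

```text
time_s: 8.65
position: [0.5893, 0.1441, 0.0732]
tool_rot: [[0.549, -0.836, 0.0], [-0.836, -0.549, -0.001], [0.001, 0.001, -1.0]]
ft_force: [0.4, 0.5, -2.7]
grip_width: 0.0111
```

>>> {"fn": "step_arm", "kwargs": {"steps": [{"xyz":[0,0,0.04],"turn":[0,0,0],"gripper":-1},{"xyz":[0,0,0.04],"turn":[0,0,0],"gripper":-1},{"xyz":[0,0,0.03],"turn":[0,0,0],"gripper":-1},{"xyz":[0,0,0.02],"turn":[0,0,0],"gripper":-1},{"xyz":[0,0,0],"turn":[0,0,0],"gripper":-1},{"xyz":[0,0,0],"turn":[0,0,0],"gripper":-1}]}}

```text
time_s: 9.15
position: [0.5893, 0.1441, 0.068]
tool_rot: [[0.549, -0.836, 0.0], [-0.836, -0.549, -0.001], [0.001, 0.0, -1.0]]
ft_force: [-0.3, 1.2, -3.3]
grip_width: 0.0113
```

```bash
python3 - <<'E'
from h import *
go([.5877,.1438,.068],-56.4)
a,_=shot('scene','sc6')
cv2.imwrite('pics/c6.png',cv2.resize(a[200:300,390:490],(600,600),interpolation=2)[:,:,::-1])
E
```

```text
t 9.15 pos [0.5893 0.1441 0.068 ] yaw -56.67 F [-0.3  1.2 -3.3] w 0.0113
shift now-axes [-0.017  0.038  0.   ] final-axes [-0.017  0.038  0.   ] turn [ 0.005 -0.013 -0.059]
```

View pics/c6.png

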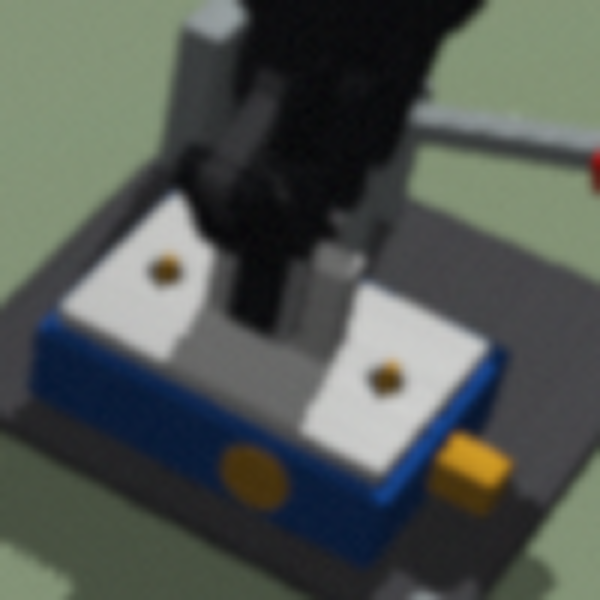

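Both pins now show through the holes, at crop (165,270) and (387,378). There's no upward force yet, so I'll creep down until it touches.

>>> {"fn": "step_arm", "kwargs": {"steps": [{"xyz":[0,0,0.02],"turn":[0,0,0],"gripper":-1},{"xyz":[0,0,0.02],"turn":[0,0,0],"gripper":-1},{"xyz":[0,0,0],"turn":[0,0,0],"gripper":-1},{"xyz":[0,0,0],"turn":[0,0,0],"gripper":-1}]}}

```text
time_s: 9.53
position: [0.5894, 0.1441, 0.0678]
tool_rot: [[0.55, -0.835, 0.001], [-0.835, -0.55, -0.001], [0.002, -0.0, -1.0]]
ft_force: [-4.3, 0.7, 10.2]
grip_width: 0.0116
```

>>> {"fn": "step_arm", "kwargs": {"steps": [{"xyz":[0,0,-0.02],"turn":[0,0,0],"gripper":-1},{"xyz":[0,0,0],"turn":[0,0,0],"gripper":-0.6},{"xyz":[0,0,0],"turn":[0,0,0],"gripper":-0.4},{"xyz":[0,0,0],"turn":[0,0,0],"gripper":-0.2},{"xyz":[0,0,0],"turn":[0,0,0],"gripper":0},{"xyz":[0,0,0],"turn":[0,0,0],"gripper":0.1},{"xyz":[0,0,0],"turn":[0,0,0],"gripper":0.1},{"xyz":[0,0,0],"turn":[0,0,0],"gripper":0.1},{"xyz":[0,0,-0.2],"turn":[0,0,0],"gripper":0.1},{"xyz":[0,0,-0.4],"turn":[0,0,0],"gripper":0.1},{"xyz":[0,0,-0.5],"turn":[0,0,0],"gripper":0.1},{"xyz":[0,0,-0.5],"turn":[0,0,0],"gripper":0.1},{"xyz":[0,0,-0.4],"turn":[0,0,0],"gripper":0.1},{"xyz":[0,0,0],"turn":[0,0,0],"gripper":0.1},{"xyz":[0,0,0],"turn":[0,0,0],"gripper":0.1}]}}

```text
time_s: 10.78
position: [0.5895, 0.1441, 0.1481]
tool_rot: [[0.549, -0.836, 0.002], [-0.836, -0.549, -0.001], [0.002, -0.001, -1.0]]
ft_force: [0.0, -0.4, -0.1]
grip_width: 0.047
```

```bash
python3 - <<'E'
from h import *
ex=np.array([np.cos(np.radians(33.5)),np.sin(np.radians(33.5))]);ey=np.array([-ex[1],ex[0]])
S=np.array([.5884,.1441])
for n,x in(('rest',69.2),('third',74.6)):print(n,S+.001*x*ex+.095*ey)
go([*(S+.072*ex+.095*ey),.15],-56.5)
a,_=shot('scene','sc7')
cv2.imwrite('pics/c7.png',cv2.resize(a[180:300,390:520],(650,600),interpolation=2)[:,:,::-1])
E
```

```text
rest [0.59367089 0.26151319]
third [0.59817387 0.26449365]
t 10.78 pos [0.5895 0.1441 0.1481] yaw -56.67 F [ 0.  -0.4 -0.1] w 0.047
shift now-axes [-2.395 -1.769 -0.051] final-axes [-2.39  -1.776 -0.049] turn [-0.015 -0.027 -0.037]
```

View pics/c7.png

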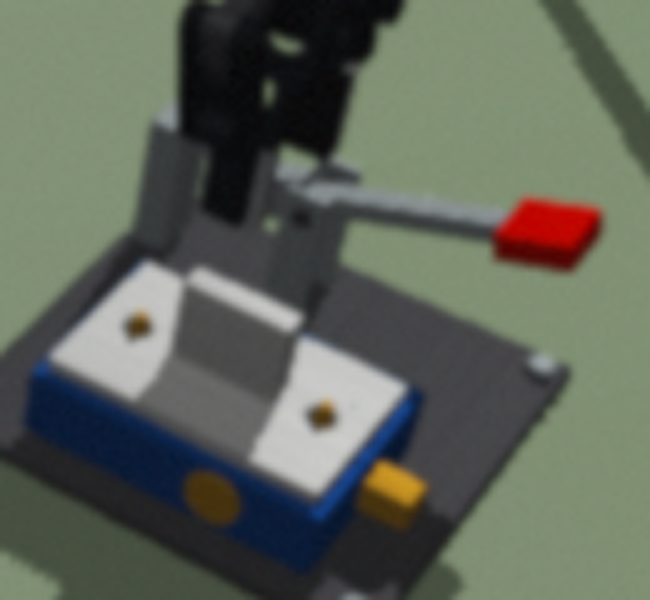

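The plate lies flush with both pins through it, at crop (137,325) and (321,415), and it is released. Next I'll shut the fingers and go over the red pad.

>>> {"fn": "step_arm", "kwargs": {"steps": [{"xyz":[-0.2,-0.15,-0.05],"turn":[0,0,0],"gripper":-1},{"xyz":[-0.4,-0.29,0],"turn":[0,0,0],"gripper":-1},{"xyz":[-0.4,-0.29,0],"turn":[0,0,0],"gripper":-1},{"xyz":[-0.4,-0.3,0],"turn":[0,0,0],"gripper":-1},{"xyz":[-0.4,-0.3,0],"turn":[0,0,0],"gripper":-1},{"xyz":[-0.4,-0.29,0],"turn":[0,0,0],"gripper":-1},{"xyz":[-0.19,-0.15,0],"turn":[0,0,0],"gripper":-1},{"xyz":[0,0,0],"turn":[0,0,0],"gripper":-1},{"xyz":[0,0,0],"turn":[0,0,0],"gripper":-1},{"xyz":[0,0,0],"turn":[0,0,0],"gripper":-1}]}}

```text
time_s: 11.67
position: [0.596, 0.2621, 0.1489]
tool_rot: [[0.549, -0.836, -0.0], [-0.836, -0.549, -0.002], [0.001, 0.001, -1.0]]
ft_force: [0.9, -0.3, -0.1]
grip_width: 0.0003
```

```bash
python3 - <<'E'
from h import *
go([.5960,.263,.067],-56.5)
E
```

```text
t 11.67 pos [0.596  0.2621 0.1489] yaw -56.71 F [ 0.9 -0.3 -0.1] w 0.0003
shift now-axes [-0.022 -0.016  2.047] final-axes [-0.019 -0.014  2.047] turn [ 0.014 -0.016 -0.045]
```

>>> {"fn": "step_arm", "kwargs": {"steps": [{"xyz":[-0.02,-0.015,0.3],"turn":[0,0,0],"gripper":-1},{"xyz":[0,0,0.3],"turn":[0,0,0],"gripper":-1},{"xyz":[0,0,0.2],"turn":[0,0,0],"gripper":-1},{"xyz":[0,0,0.1],"turn":[0,0,0],"gripper":-1},{"xyz":[0,0,0.1],"turn":[0,0,0],"gripper":-1},{"xyz":[0,0,0.1],"turn":[0,0,0],"gripper":-1},{"xyz":[0,0,0.1],"turn":[0,0,0],"gripper":-1},{"xyz":[0,0,0.1],"turn":[0,0,0],"gripper":-1},{"xyz":[0,0,0],"turn":[0,0,0],"gripper":-1},{"xyz":[0,0,0],"turn":[0,0,0],"gripper":-1}]}}

```text
time_s: 12.5
position: [0.5967, 0.2636, 0.098]
tool_rot: [[0.549, -0.836, 0.002], [-0.836, -0.549, -0.001], [0.002, -0.001, -1.0]]
ft_force: [1.4, 0.1, 3.2]
grip_width: 0.0002
```

>>> {"fn": "step_arm", "kwargs": {"steps": [{"xyz":[0,0,0.1],"turn":[0,0,0],"gripper":-1},{"xyz":[0,0,0.1],"turn":[0,0,0],"gripper":-1},{"xyz":[0,0,0.1],"turn":[0,0,0],"gripper":-1},{"xyz":[0,0,0.1],"turn":[0,0,0],"gripper":-1},{"xyz":[0,0,0.1],"turn":[0,0,0],"gripper":-1},{"xyz":[0,0,0],"turn":[0,0,0],"gripper":-1},{"xyz":[0,0,0],"turn":[0,0,0],"gripper":-1}]}}

```text
time_s: 13.08
position: [0.5981, 0.2645, 0.0791]
tool_rot: [[0.549, -0.836, 0.007], [-0.836, -0.549, 0.001], [0.003, -0.007, -1.0]]
ft_force: [4.2, 3.7, 8.7]
grip_width: -0.0
```

>>> {"fn": "step_arm", "kwargs": {"steps": [{"xyz":[0,0,0.05],"turn":[0,0,0],"gripper":-1},{"xyz":[0,0,0.05],"turn":[0,0,0],"gripper":-1},{"xyz":[0,0,0.05],"turn":[0,0,0],"gripper":-1},{"xyz":[0,0,0.04],"turn":[0,0,0],"gripper":-1},{"xyz":[0,0,0],"turn":[0,0,0],"gripper":-1},{"xyz":[0,0,0],"turn":[0,0,0],"gripper":-1},{"xyz":[0,0,0],"turn":[0,0,0],"gripper":-1}]}}

```text
time_s: 13.67
position: [0.5979, 0.2644, 0.0713]
tool_rot: [[0.549, -0.836, 0.006], [-0.836, -0.549, 0.001], [0.003, -0.006, -1.0]]
ft_force: [4.7, 4.9, 7.1]
grip_width: 0.0003
```

```bash
python3 - <<'E'
from h import *
go([.5960,.263,.0695],-56.5)
a,_=shot('scene','sc8')
cv2.imwrite('pics/c8.png',cv2.resize(a[180:300,390:540],(750,600),interpolation=2)[:,:,::-1])
E
```

```text
t 13.67 pos [0.5979 0.2644 0.0713] yaw -56.69 F [4.7 4.9 7.1] w 0.0003
shift now-axes [0.003 0.06  0.044] final-axes [0.003 0.06  0.045] turn [-0.074 -0.033 -0.041]
```

View pics/c8.png

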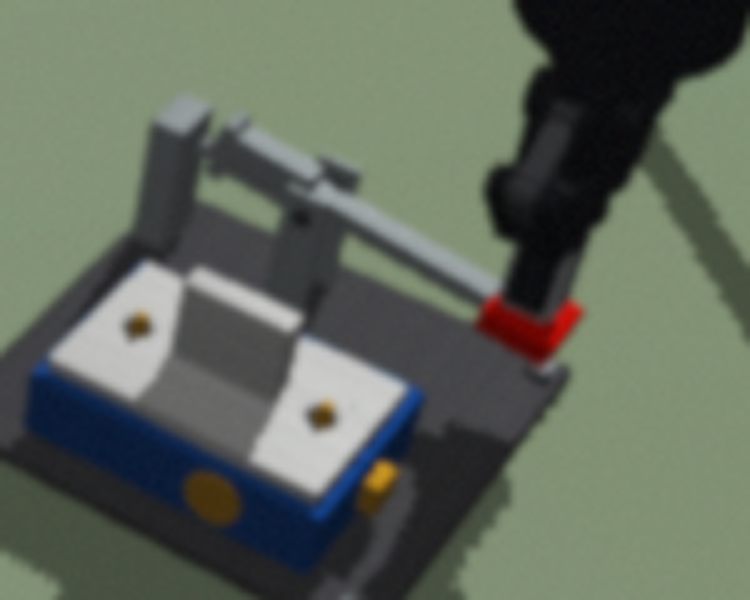

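>>> {"fn": "step_arm", "kwargs": {"steps": [{"xyz":[0,0,0.03],"turn":[0,0,0],"gripper":-1},{"xyz":[0,0,0.03],"turn":[0,0,0],"gripper":-1},{"xyz":[0,0,0],"turn":[0,0,0],"gripper":-1},{"xyz":[0,0,0],"turn":[0,0,0],"gripper":-1},{"xyz":[0,0,0],"turn":[0,0,0],"gripper":-1},{"xyz":[0,0,0],"turn":[0,0,0],"gripper":-1}]}}

```text
time_s: 14.22
position: [0.5979, 0.2643, 0.0691]
tool_rot: [[0.549, -0.836, 0.006], [-0.836, -0.549, 0.001], [0.003, -0.006, -1.0]]
ft_force: [3.9, 3.5, 8.1]
grip_width: 0.0002
```

```bash
python3 - <<'E'
from h import *
go([.5960,.263,.0695],-56.5)
ex=np.array([np.cos(np.radians(33.5)),np.sin(np.radians(33.5))]);ey=np.array([-ex[1],ex[0]]);S=np.array([.5884,.1441])
def slope(d):
    W=pts('scene',d);q=W[...,:2]-S;X=q@ex;Y=q@ey;Z=W[...,2]
    m=(d>0)&(X>.005)&(X<.048)&(abs(Y-.097)<.012)&(Z>.03)&(Z<.10)
    for _ in range(4):
        p=np.polyfit(X[m],Z[m],1);m&=abs(Z-np.polyval(p,X))<.006
    return m.sum(),-np.arctan(p[0]),'joint',.30-np.arctan(p[0]),'std',np.std(Z[m]-np.polyval(p,X[m]))
for n in('sc7','sc8'):print(n,slope(np.load(f'pics/{n}.npy')))
a,d=shot('scene','sc9');print('now',slope(d))
# pad pixel check: lit red lower corner vs predicted for each joint angle
hv=cv2.cvtColor(a,cv2.COLOR_RGB2HSV);r=((hv[...,0]<8)|(hv[...,0]>172))&(hv[...,1]>150)&(hv[...,2]>60)
y,x=np.nonzero(r[200:290,460:530]);print('red bbox',x.min()+460,x.max()+460,y.min()+200,y.max()+200)
for j in(.42,.45,.48,.51,.54):
    f=.30-j;c=[]
    for s in(75,105):
        for t in(-15,15):
            for h in(6,-4):
                X=-15+s*np.cos(f)-h*np.sin(f);z=58+s*np.sin(f)+h*np.cos(f)
                c.append(proj('scene',[*(S+.001*X*ex+.001*(95+t)*ey),.001*z]))
    c=np.array(c)+[1,1.5];print(j,c.min(0).round(1),c.max(0).round(1))
E
```

```text
t 14.22 pos [0.5979 0.2643 0.0691] yaw -56.68 F [3.9 3.5 8.1] w 0.0002
shift now-axes [ 0.002  0.057 -0.011] final-axes [ 0.002  0.057 -0.011] turn [-0.07  -0.035 -0.04 ]
sc7 (np.int64(151), np.float64(-0.31788284239431813), 'joint', np.float64(-0.017882842394318144), 'std', np.float64(0.0026333589218154323))
sc8 (np.int64(160), np.float64(0.14944503338523146), 'joint', np.float64(0.44944503338523145), 'std', np.float64(0.002597322591251017))
now (np.int64(168), np.float64(0.17364052353606407), 'joint', np.float64(0.47364052353606406), 'std', np.float64(0.0026087244382546246))
red bbox 485 505 240 253
0.42 [484.2 233.8] [507.3 253.9]
0.45 [483.7 234.7] [506.8 255. ]
0.48 [483.2 235.5] [506.2 256. ]
0.51 [482.6 236.4] [505.5 257.1]
0.54 [482.1 237.2] [504.8 258. ]
```

The lever reads 0.474 rad from the depth fit and about 0.478 from the fingertip height, with 8 N on the pad. I'll hold briefly and hand in.

>>> {"fn": "step_arm", "kwargs": {"steps": [{"xyz":[0,0,0],"turn":[0,0,0],"gripper":-1},{"xyz":[0,0,0],"turn":[0,0,0],"gripper":-1},{"xyz":[0,0,0],"turn":[0,0,0],"gripper":-1},{"xyz":[0,0,0],"turn":[0,0,0],"gripper":-1},{"xyz":[0,0,0],"turn":[0,0,0],"gripper":-1}]}}

```text
time_s: 14.68
position: [0.5979, 0.2644, 0.0691]
tool_rot: [[0.549, -0.836, 0.006], [-0.836, -0.549, 0.001], [0.003, -0.006, -1.0]]
ft_force: [3.5, 2.8, 7.7]
grip_width: 0.0
```

```bash
python3 -c "
from h import *
go([.5979,.2643,.0691],-56.7)
order.close_job()"
```

```text
t 14.68 pos [0.5979 0.2644 0.0691] yaw -56.68 F [3.5 2.8 7.7] w 0.0
shift now-axes [ 0.002 -0.    -0.001] final-axes [ 0.002 -0.    -0.001] turn [-0.071 -0.034  0.004]
the job is handed in; nothing more can be done
```

I lifted the small aluminium plate by its bar, lowered it over both pins onto the blue body and let go. I then pushed the red pad down to the third click with the shut fingers and handed in at 14.7 s of the 51 s, still holding it there. Handing in reports no verdict.

**Plate:** A picture after release shows it flush with both pins standing through their holes. It touched down with the grip point at 67.8 mm, against the expected 68 mm. I judged flushness from that height and the picture; I did not measure the tilt.

**Lever:** The angle came out at 0.474 rad from the camera depth and about 0.478 rad from the fingertip height, well inside 0.415–0.545. The upward force was 7.7–8.1 N and the arm was steady. A rough outline check of the red pad was too coarse to confirm this. Its lower edge sat 3 pixels above the 0.48 prediction, nearest to that for 0.42.

**Disagreement:** Before lowering, the top camera put the seat about 2 mm from the plate's position, while the scene camera put it within 1 mm. I went by the scene camera, and the plate went down over the pins with no resistance until it touched the body.

**Bystanders:** I never went near the padlock, the flag hinge or the hasp, but I took no final measurement of them.

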